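Re-clamp a dental cast to free its sides

TASK

The plaster cast in the slide-jaw holder lies with its two sides toward the jaws. Give it a quarter turn (either way) so that its front and its flat back face the jaws, flat on the bed and about centred across it, then slide the moving jaw up so that the cast is held snugly between both jaws with its sides free for trimming. Leave the spare cast, the steel ring and the felt wheel where they are, and let go of everything.

Things in the scene. Friction and masses are not known exactly. Their poses are not given: they have to be found in the camera images.
- fixture: Slide-jaw holder fixed to the worktop: flat bed 90 mm (x) by 222 mm (y = -126 to +96 mm), bed top 24 mm above the worktop. Origin on the worktop; x across the bed, y along the slide, z up. Fixed jaw at the +y end, 76 mm wide, 16 mm above the bed, face at y = +65 mm. Hold-down lugs 11 mm high reach x = +-73 mm near the bed's ends.
- jaw (a joint): Travel of the sliding jaw (m): 0 fully open (starts within 0.012 of it), growing to 0.09 as it slides in fixture +y toward the fixed jaw. 76 mm wide, 16 mm above the bed; its face is at fixture y = -0.065 + joint, so the gap is 0.130 - joint. About 3 N of friction; it stays where left, no spring.
- jaw_tab (a point): Upright steel push tab at the outer end of the sliding jaw: 40 mm wide (fixture x), 12 mm thick (fixture y), top 40 mm above the bed. Point: middle of its thickness and width, 27 mm above the bed, 41 mm behind the jaw's face; axes as the fixture's. Push its outer (-y) side or pinch it to slide the jaw.
- cast_center (a point): White plaster cast between the jaws of the holder: D-shaped base 53 (x) x 71 (y) x 14 mm high, 27 mm with teeth, 0.1 kg. Point: middle of the base, 7 mm above its underside. x points to the front teeth (rounded end, foremost 13 mm flat), -x is the flat back, +-y its sides. Grip it front to back, across 53 mm, on the base. It starts with its y along the slide, within 9 degrees.
- spare_cast_center (a point): Bystander: another white cast, palate filled, 53x71x27 mm, lying on the worktop to the left of the holder; point 7 mm above its underside, at the middle of its base. Leave it.
- steel_ring_center (a point): Bystander: upright plain steel casting ring, 55 mm across and 55 mm high, on the worktop to the right; point at its centre. Leave it.
- felt_center (a point): Bystander: pale felt polishing wheel, 51 mm across, 14 mm high, flat on the worktop at the front right; point at its centre. Leave it.
Not all that is in view belongs to the job. Leave any pink look-alike of the part that bears cast_center alone.

How it is judged:
By the outcome, as a careful person would: the job done as asked, in the order asked, and still so for the second after the job is handed in, with the robot touching nothing.
It also fails if it takes over 51 s, if anything falls off the work surface, if the arm or the gripper's body presses on something with over 40 N, if the wrist force passes 120 N, or if a joint passes its speed limit or range.

ROBOT

A 6-joint arm with a two-finger parallel gripper is mounted at the origin on a cart in front of the work surface, level with it; the furniture and walls round the work are solid. World frame = base frame: x ahead of the robot, y to its left, z up, the work surface at z = 0. Lengths are in m, angles in rad, forces in N, time in s.
With the tool pointing down it reaches from about 0.4 to 0.825 m from the base axis. Payload 7 kg.
Tool frame: the origin (TCP) lies midway between the tips of the shut fingers; the grasp point (between the pads) lies 19 mm behind it; y points along the fingers, z is the direction in which the jaws open and shut, and the axes are right-handed (so a half turn about y gives the same grasp; the last joint's range is limited). The gripper opens to 88 mm and grips with 3 to 60 N. Pads are 19 mm wide; open, the fingers measure 130 mm over their backs; the gripper's body (78 mm by 193 mm) begins 47 mm behind the grasp point.
Start: joints at [1.499, 0.359, 0.012, 0, -1.224, -0.288], TCP at [0.238, 0.632, 0.227] pointing down, gripper open.
Joint ranges: [-3.07, 3.07], [-1.43, 2.12], [-1.02, 1.25], [-3.03, 1.67], [-3.05, -0], [-3.03, 3.03]. Speed limits (rad/s): [2.39, 2.39, 3.01, 3.14, 3.14, 3.14].

INTERFACE

Orientations are given as [roll, pitch, yaw] about the fixed x, y, z axes, in that order (R = Rz(yaw) Ry(pitch) Rx(roll)).
In Python, from station import arm gives the robot as it stands.
- The arm moves only by the tool move_arm, never from a script. Its argument "deltas" is a list of rows, each an object with "dp": the shift along the tool's x, y, z in mm, a list of three; "rotation": the turn, a rotation vector about the tool's x, y, z in degrees, a list of three. A call has 1 to 5 rows; each row shifts and turns the pose as measured when the row begins, along the tool's axes as they then stand; what a row does not reach is not made up. A row lasts 1/12 s, in which the tool goes at most 41.7 mm and 7.16 degrees, less where a joint would pass 70% of its speed; a pose out of reach is approached as far as the arm can. A call is refused whole if a number of a shift passes 41.7 or a number of a turn 7.16, either way. A call with a gripper value outside its range is refused whole. "jaw" is the closure in counts, from 0 (fully open) to 255 (shut), set as the call begins (left out, the last holds). The fingers move at their own pace and stop on an object; "squeeze" is the grip in N (left out, the last holds). Time passes only in rows, so rows that do not move let the fingers close. It gives the time, the measured TCP pose, the force and the opening at its end, in the units of the state.
- arm.get_state(): the state, without advancing time (a new reading comes with each control period).
- arm.grab_frame(name): name is "scene" or "top" or "wrist"; returns a dict with "pixels" (480x640x3 uint8, red, green, blue), "z_map" (480x640 float32, m along the optical axis (not along the pixel's ray), 0 where there is no reading), "fx", "fy", "cx", "cy" (pixels), "cam_to_world" (4x4, takes a point from camera to world coordinates); the wrist camera has in their place "mount" (4x4, takes a point from camera to tool coordinates, whose origin is the TCP and whose axes are the tool frame's). Camera axes: x right, y down, z forward; pixel columns grow to the right and rows downward; lengths in m; the calibration is good to about 2 mm. A picture is of the moment at which its call begins: read the wrist's pose just before it.
- arm.job_done(): hands the job in, once; it reports no verdict.
The state is a dict: "t": time; "q": joint angles; "qd": joint speeds; "joint_efforts": joint torques, N m; "eef_pos": TCP position; "ee_rot": TCP orientation; "force": force on the tool from outside, world axes, zero at the start; "moment": the same for the moment, N m; "width": finger opening in m.
Only numpy, scipy, OpenCV 4.12 (cv2) and the standard library are available. Lean on these libraries where they do the work, as an engineer would, in place of code of your own. Each camera call takes 0.05 s, during which the arm holds its last target.

## Working session

There is one attempt and no reset: what is moved stays moved. The work goes in short steps, Python scripts to look and compute and a tool call to move; the robot and the scene stay as the last step left them, time stands still between calls to the robot, and variables do not carry over. Pictures are saved under pics/ and viewed, and the job is handed in when it is done.

Besides the shell and the picture viewer there is one more tool, called after "Emit:" as name(argument=value, ...) on one line, values as JSON. move_arm: Moves the arm, as the interface text tells. Its arguments: {"type":"object","properties":{"deltas":{"type":"array","items":{"type":"object","properties":{"dp":{"type":"array","items":{"type":"number"}},"rotation":{"type":"array","items":{"type":"number"}}}}},"jaw":{"type":"number"},"squeeze":{"type":"number"}},"required":["deltas"]}

```bash
ls; mkdir -p pics; python3 - <<'E'
from station import arm
import cv2,pickle
s=arm.get_state();print({k:s[k] for k in('t','eef_pos','ee_rot','width','force')})
for n in('scene','top'):
    f=arm.grab_frame(n);pickle.dump(f,open(n+'.pkl','wb'));cv2.imwrite(f'pics/{n}0.png',f['pixels'][...,::-1]);print(f['fx'],f['cx'],f['cy'],f['cam_to_world'])
E
```

```text
pics
{'t': 0.0, 'eef_pos': array([0.23749407, 0.63132672, 0.22565561]), 'ee_rot': array([-1.56920067e+00,  1.34704061e-04,  2.78167889e+00]), 'width': 0.08762238016997007, 'force': array([ 0.4477955 ,  0.2214919 , -0.08276106])}
437.87726395065687 320.3458346797046 243.63009353189773 [[ 0.89121162 -0.17830258  0.41707317  0.04981238]
 [-0.45354614 -0.36275139  0.81406838 -0.9066139 ]
 [ 0.00614338 -0.91466913 -0.4041567   0.50929292]
 [ 0.          0.          0.          1.        ]]
451.1522574094933 319.29896450230393 240.06368608574869 [[-0.01268369 -0.99647564  0.08291812  0.3944802 ]
 [-0.99989462  0.01205396 -0.00809079 -0.02607943]
 [ 0.00706279 -0.083012   -0.99652352  1.22792389]
 [ 0.          0.          0.          1.        ]]
```

View pics/scene0.png

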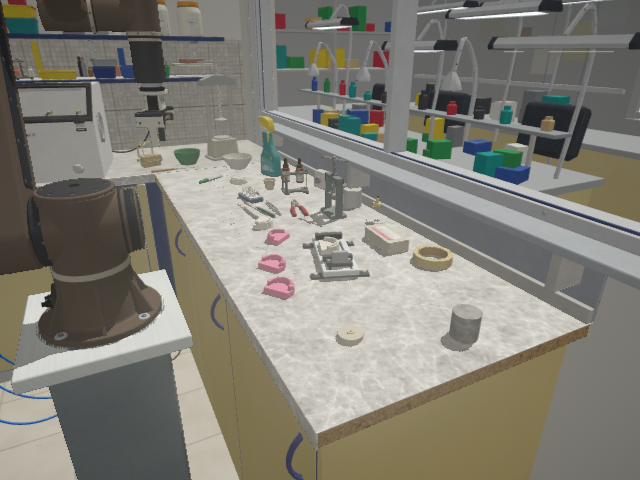

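View pics/top0.png

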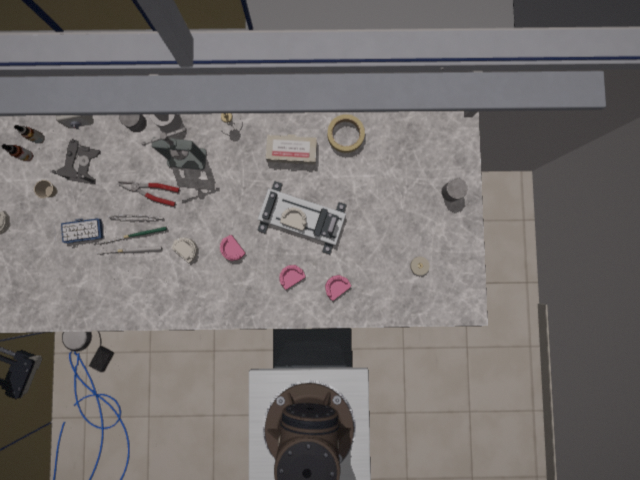

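The top view shows the holder at about (302,215) with a white cast in it at (293,219). Another white cast is on the worktop at (184,249), which is the spare. There are three pink look-alikes at (232,249), (292,277) and (338,288). I'm enlarging the view to check which cast is in the holder.

```bash
python3 - <<'E'
import pickle,cv2
f=pickle.load(open('top.pkl','rb'))['pixels'][...,::-1]
cv2.imwrite('pics/top0c.png',cv2.resize(f[172:262,245:365],None,fx=6.6,fy=6.6,interpolation=cv2.INTER_CUBIC))
f=pickle.load(open('scene.pkl','rb'))['pixels'][...,::-1]
cv2.imwrite('pics/sc0c.png',cv2.resize(f[220:290,290:390],None,fx=7,fy=7,interpolation=cv2.INTER_CUBIC))
E
```

```text
(no output)
```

View pics/top0c.png

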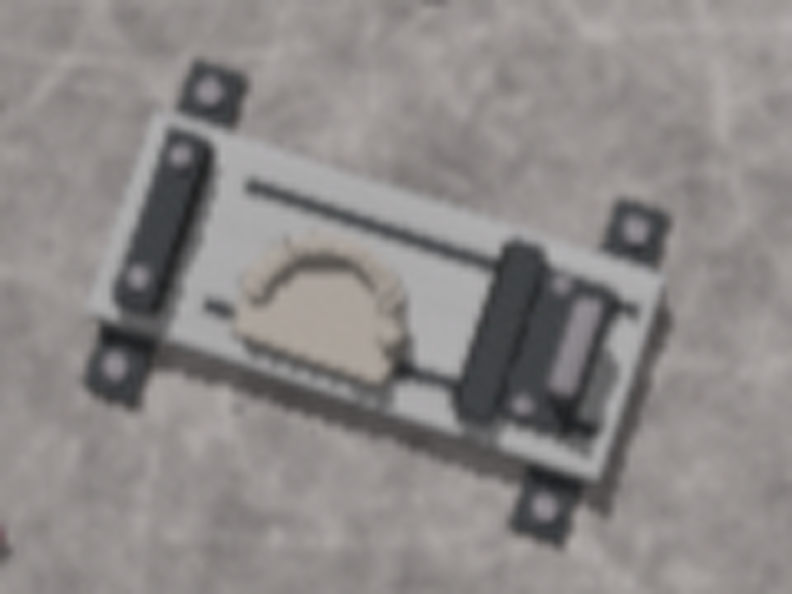

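View pics/sc0c.png

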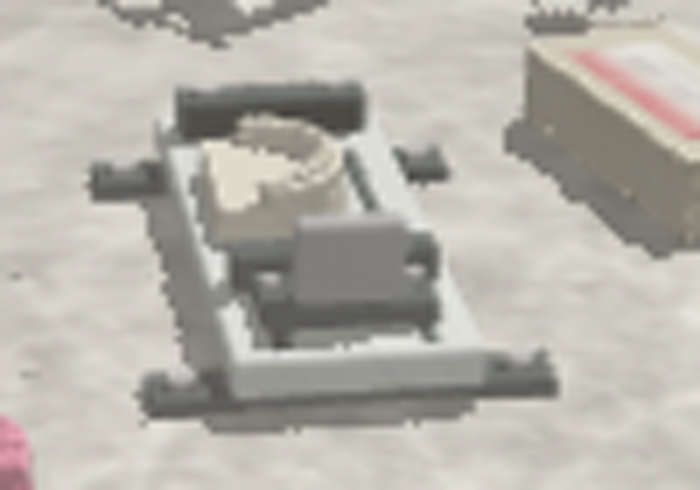

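```bash
cat > h.py <<'E'
import pickle,numpy as np,cv2
from scipy.spatial.transform import Rotation as R
def ray(f,T,u,v,z):
    d=T[:3,:3]@np.array([(u-f['cx'])/f['fx'],(v-f['cy'])/f['fy'],1]);o=T[:3,3]
    return o+d*(z-o[2])/d[2]
def cloud(f,T):
    v,u=np.mgrid[:480,:640];z=f['z_map']
    p=np.stack([(u-f['cx'])/f['fx']*z,(v-f['cy'])/f['fy']*z,z],-1)
    return p@T[:3,:3].T+T[:3,3]
def toolT(s):
    T=np.eye(4);T[:3,:3]=R.from_euler('xyz',s['ee_rot']).as_matrix();T[:3,3]=s['eef_pos'];return T
E
python3 - <<'E'
from h import *
f=pickle.load(open('top.pkl','rb'));T=f['cam_to_world']
C=[ray(f,T,x/6.6+245-.4,y/6.6+172-.4,.024) for x,y in[(163,113),(92,315),(663,272),(603,478)]]
for c in C:print(c.round(4))
print([np.linalg.norm(C[a]-C[b]).round(4) for a,b in((0,1),(2,3),(0,2),(1,3))])
for a,b in((2,0),(3,1)):
  d=C[a]*-1+C[b];print(np.degrees(np.arctan2(-d[0],d[1])))
P=cloud(f,T)
# heights
for x,y in((320,320),(420,230),(330,150),(578,335),(500,340),(350,410)):
  print(x,y,P[int(round(y/6.6+172)),int(round(x/6.6+245))].round(3))
s=pickle  
E
```

```text
[0.6355 0.0974 0.024 ]
[0.5525 0.1266 0.024 ]
[ 0.5674 -0.1061  0.024 ]
[ 0.4835 -0.0803  0.024 ]
[np.float64(0.0879), np.float64(0.0878), np.float64(0.2146), np.float64(0.2181)]
-18.473752175152416
-18.448020268296776
320 320 [0.548 0.034 0.035]
420 230 [ 0.585 -0.009  0.022]
330 150 [ 0.622  0.029 -0.001]
578 335 [ 0.535 -0.072  0.065]
500 340 [ 0.536 -0.041  0.037]
350 410 [ 0.514  0.022 -0.001]
```

```bash
cat >> h.py <<'E'
def plan(tgt,yaw,vmax=40,wmax=7,n=5,s=None):
    """rows (tool frame mm,deg) from the measured pose to TCP tgt, tool straight down at yaw (deg)"""
    import json
    from station import arm
    s=s or arm.get_state();p=np.array(s['eef_pos']);Rm=R.from_euler('xyz',s['ee_rot'])
    Rt=R.from_euler('xyz',[-90,0,yaw],degrees=True);rows=[]
    for i in range(60):
        dp=(tgt-p)*1000;rv=np.degrees((Rm.inv()*Rt).as_rotvec())
        if np.linalg.norm(dp)<.3 and np.linalg.norm(rv)<.2:break
        k=max(np.linalg.norm(dp)/vmax,1);w=max(np.linalg.norm(rv)/wmax,1)
        d=(Rm.inv().apply(dp)/k).round(1);r=(rv/w).round(1)
        rows.append((d.tolist(),r.tolist()))
        p=p+Rm.apply(d)/1000;Rm=Rm*R.from_rotvec(r,degrees=True)
    print('t',s['t'],'p',np.round(s['eef_pos'],4),'rpy',np.degrees(s['ee_rot']).round(2),'w',round(s['width'],4),'rows',len(rows))
    print(json.dumps([{"dp":a,"rotation":b} for a,b in rows]))
E
python3 -c "
from h import *
plan(np.array([.53,.03,.26]),72)"
```

```text
t 0.1 p [0.2375 0.6314 0.2258] rpy [-89.92   0.   159.38] w 0.0877 rows 17
[{"dp": [-29.0, -2.0, 27.5], "rotation": [-0.0, 7.0, -0.0]}, {"dp": [-32.1, -2.0, 23.7], "rotation": [-0.0, 7.0, -0.0]}, {"dp": [-34.8, -2.0, 19.6], "rotation": [-0.0, 7.0, -0.0]}, {"dp": [-36.9, -2.0, 15.3], "rotation": [-0.0, 7.0, -0.0]}, {"dp": [-38.5, -2.0, 10.6], "rotation": [-0.0, 7.0, -0.0]}, {"dp": [-39.5, -2.0, 5.9], "rotation": [-0.0, 7.0, -0.0]}, {"dp": [-39.9, -2.0, 1.0], "rotation": [-0.0, 7.0, -0.0]}, {"dp": [-39.8, -2.0, -3.9], "rotation": [-0.0, 7.0, -0.0]}, {"dp": [-39.0, -2.0, -8.7], "rotation": [-0.0, 7.0, -0.0]}, {"dp": [-37.6, -2.0, -13.4], "rotation": [-0.0, 7.0, -0.0]}, {"dp": [-35.7, -2.0, -17.9], "rotation": [-0.0, 7.0, -0.0]}, {"dp": [-33.3, -2.0, -22.1], "rotation": [-0.0, 7.0, -0.1]}, {"dp": [-30.4, -2.1, -26.0], "rotation": [-0.0, 3.4, 0.0]}, {"dp": [-28.8, -2.1, -27.7], "rotation": [-0.0, -0.0, 0.0]}, {"dp": [-28.8, -2.1, -27.7], "rotation": [-0.0, -0.0, 0.0]}, {"dp": [-28.8, -2.0, -27.7], "rotation": [-0.0, -0.0, 0.0]}, {"dp": [-21.3, -1.5, -20.6], "rotation": [-0.0, -0.0, 0.0]}]
```

Emit:
move_arm(deltas=[{"dp":[-29,-2,27.5],"rotation":[0,7,0]},{"dp":[-32,-2,24],"rotation":[0,7,0]},{"dp":[-35,-2,19.5],"rotation":[0,7,0]},{"dp":[-37,-2,15],"rotation":[0,7,0]},{"dp":[-38.5,-2,10.5],"rotation":[0,7,0]}])

```text
t: 0.52
eef_pos: [0.3231, 0.4497, 0.2301]
ee_rot: [-1.564, 0.006, 2.161]
force: [0.9, -0.4, 0.4]
width: 0.0877
```

Emit:
move_arm(deltas=[{"dp":[-39.5,-2,6],"rotation":[0,7,0]},{"dp":[-40,-2,1],"rotation":[0,7,0]},{"dp":[-40,-2,-4],"rotation":[0,7,0]},{"dp":[-39,-2,-9],"rotation":[0,7,0]},{"dp":[-37.5,-2,-13.5],"rotation":[0,7,0]}])

```text
t: 0.93
eef_pos: [0.4086, 0.2599, 0.2409]
ee_rot: [-1.568, 0.011, 1.536]
force: [0.5, 0.7, -0.5]
width: 0.0877
```

```bash
python3 -c "
from h import *
plan(np.array([.53,.03,.26]),72)"
```

```text
t 0.9333 p [0.4086 0.2599 0.2409] rpy [-89.82   0.62  88.03] w 0.0877 rows 7
[{"dp": [-34.6, -2.6, -19.8], "rotation": [-0.0, 7.0, -0.3]}, {"dp": [-32.0, -2.8, -23.9], "rotation": [-0.1, 7.0, -0.3]}, {"dp": [-28.8, -2.9, -27.6], "rotation": [0.0, 2.0, -0.0]}, {"dp": [-27.8, -2.9, -28.6], "rotation": [0.0, 0.0, -0.0]}, {"dp": [-27.8, -2.9, -28.6], "rotation": [0.0, 0.0, -0.0]}, {"dp": [-27.8, -2.9, -28.6], "rotation": [0.0, 0.0, -0.0]}, {"dp": [-14.4, -1.5, -14.9], "rotation": [0.0, 0.0, -0.0]}]
```

Emit:
move_arm(deltas=[{"dp":[-34.5,-2.5,-20],"rotation":[0,7,-0.3]},{"dp":[-32,-3,-24],"rotation":[0,7,-0.3]},{"dp":[-29,-3,-27.5],"rotation":[0,2,0]},{"dp":[-28,-3,-28.5],"rotation":[0,0,0]},{"dp":[-28,-3,-28.5],"rotation":[0,0,0]}])

```text
t: 1.35
eef_pos: [0.5003, 0.0734, 0.2565]
ee_rot: [-1.569, -0.001, 1.242]
force: [1.7, 1.3, -0.3]
width: 0.0876
```

Emit:
move_arm(deltas=[{"dp":[-28,-3,-28.5],"rotation":[0,0,0]},{"dp":[-14.5,-1.5,-15],"rotation":[0,0,0]},{"dp":[0,0,0],"rotation":[0,0,0]},{"dp":[0,0,0],"rotation":[0,0,0]}])

```text
t: 1.68
eef_pos: [0.5298, 0.0094, 0.2604]
ee_rot: [-1.568, 0.001, 1.233]
force: [-0.1, 0.9, -0.1]
width: 0.0874
```

```bash
python3 -c "
from h import *
from station import arm
s=arm.get_state();f=arm.grab_frame('wrist');pickle.dump((s,f),open('w1.pkl','wb'))
print(s['t'],s['eef_pos'],np.degrees(s['ee_rot']),s['q'].round(2) if hasattr(s['q'],'round') else s['q']);print(f['mount'])
cv2.imwrite('pics/w1.png',f['pixels'][...,::-1])"
```

```text
1.6833 [0.5297772  0.00936126 0.2604066 ] [-8.98418544e+01  6.27004345e-02  7.06737147e+01] [ 0.39  0.1  -0.25 -0.   -1.22 -0.72]
[[ 1.37566691e-03  9.53318185e-01  3.01964477e-01 -8.26462804e-02]
 [-8.69496917e-04 -3.01963508e-01  9.53319088e-01 -1.57641315e-01]
 [ 9.99998676e-01 -1.57400671e-03  4.13506017e-04  4.56934284e-05]
 [ 0.00000000e+00  0.00000000e+00  0.00000000e+00  1.00000000e+00]]
```

View pics/w1.png

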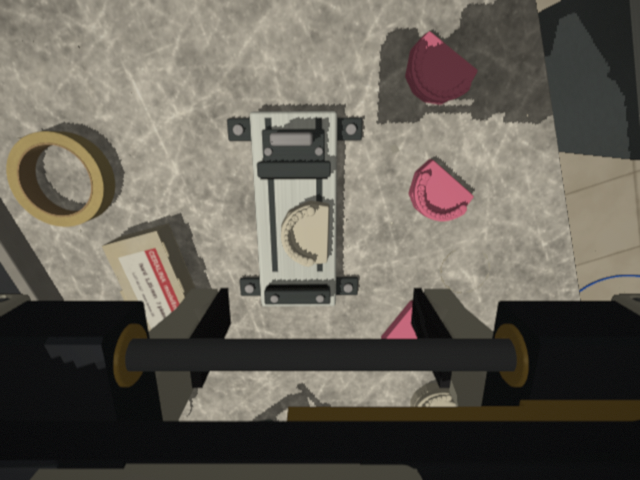

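The wrist view shows the holder upright at (297,205). The white cast is at (308,235) with its flat back to the right at column 327, and the sliding jaw and tab are at (293,150). I'm enlarging it.

```bash
python3 -c "
from h import *
s,f=pickle.load(open('w1.pkl','rb'))
c=f['pixels'][100:310,225:365,::-1];cv2.imwrite('pics/w1c.png',cv2.resize(c[:110],None,fx=5.4,fy=5.4,interpolation=cv2.INTER_CUBIC));cv2.imwrite('pics/w1d.png',cv2.resize(c[100:],None,fx=5.4,fy=5.4,interpolation=cv2.INTER_CUBIC))"
```

```text
(no output)
```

View pics/w1c.png

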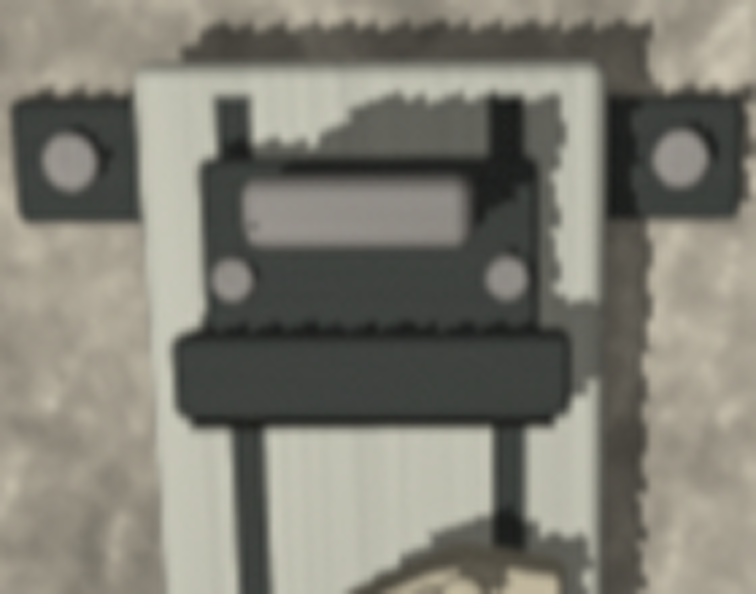

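View pics/w1d.png

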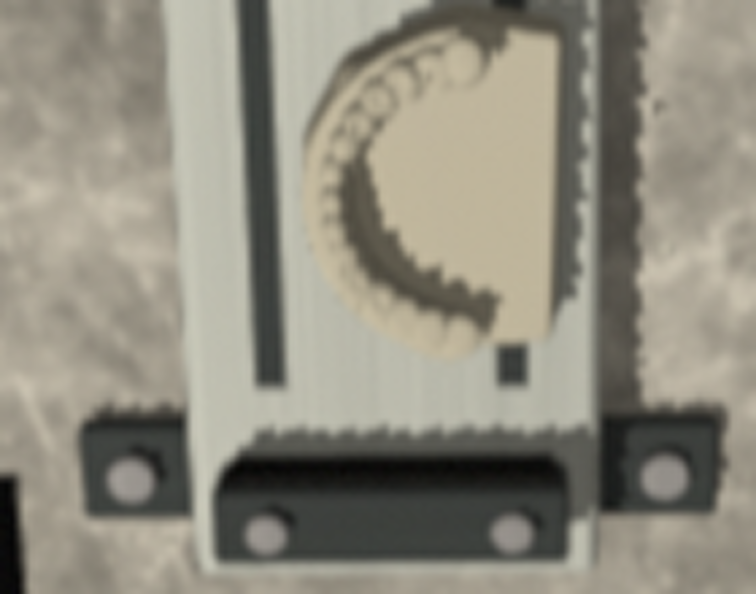

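```bash
python3 - <<'E'
from h import *
s,f=pickle.load(open('w1.pkl','rb'));T=toolT(s)@f['mount']
S=5.4
def px(x,y,o): return ((x+.5)/S-.5+225,(y+.5)/S-.5+(100 if o=='c' else 200))
B=[ray(f,T,*px(*a),.024) for a in((138,67,'c'),(602,67,'c'),(203,570,'d'),(593,570,'d'))]
for b in B:print(b.round(4))
print([np.linalg.norm(B[a]-B[b]).round(4) for a,b in((0,1),(2,3),(0,2),(1,3))])
for a,b in((0,2),(1,3)):
  d=B[b]-B[a];print(np.degrees(np.arctan2(-d[0],d[1])))
for a,b in((0,1),(2,3)):
  d=B[a]-B[b];print('x',np.degrees(np.arctan2(d[1],d[0])))
c=np.mean(B,0);P=cloud(f,T)
for n,x,y,o in(('palate',460,170,'d'),('palR',540,100,'d'),('bed',150,200,'d'),('bed2',380,460,'c'),('tab',355,210,'c'),('jaw',370,380,'c'),('table',700,300,'d')):
  u,v=px(x,y,o);print(n,P[int(round(v)),int(round(u))].round(4))
yaw=np.radians(-17.5)
for n,x,y,o in(('back1',562,28,'d'),('back2',550,335,'d'),('front',303,170,'d')):
  q=ray(f,T,*px(x,y,o),.038);print(n,q.round(4))
# depth-based masks in the fixture frame
E
```

```text
[ 0.5642 -0.1056  0.024 ]
[ 0.4817 -0.0765  0.024 ]
[0.6351 0.1008 0.024 ]
[0.5535 0.1297 0.024 ]
[np.float64(0.0875), np.float64(0.0866), np.float64(0.2182), np.float64(0.2184)]
-18.943687798959925
-19.192541134144893
x -19.397695027977004
x -19.512845921343686
palate [0.5481 0.0297 0.0371]
palR [0.528  0.0214 0.0372]
bed [ 6.205e-01  2.320e-02 -2.000e-04]
bed2 [ 0.5474 -0.0207  0.0234]
tab [ 0.5319 -0.0683  0.0628]
jaw [ 0.5421 -0.0378  0.0395]
table [5.123e-01 8.560e-02 3.000e-04]
back1 [0.5195 0.0089 0.038 ]
back2 [0.5428 0.0689 0.038 ]
front [0.5779 0.019  0.038 ]
```

```bash
python3 -c "
from h import *
plan(np.array([.5555,.0295,.075]),68.8)"
```

```text
t 1.7333 p [0.5296 0.0098 0.2603] rpy [-8.984e+01  7.000e-02  7.072e+01] w 0.0875 rows 5
[{"dp": [5.8, 39.4, -3.9], "rotation": [-0.2, 1.9, -0.1]}, {"dp": [5.9, 39.4, -3.6], "rotation": [0.0, 0.0, 0.0]}, {"dp": [5.9, 39.4, -3.6], "rotation": [0.0, 0.0, 0.0]}, {"dp": [5.9, 39.4, -3.6], "rotation": [0.0, 0.0, 0.0]}, {"dp": [4.1, 27.7, -2.5], "rotation": [0.0, 0.0, 0.0]}]
```

Emit:
move_arm(deltas=[{"dp":[6,39.5,-4],"rotation":[-0.2,1.9,-0.1]},{"dp":[6,39.5,-3.5],"rotation":[0,0,0]},{"dp":[6,39.5,-3.5],"rotation":[0,0,0]},{"dp":[6,39.5,-3.5],"rotation":[0,0,0]},{"dp":[4,20,-2.5],"rotation":[0,0,0]}], jaw=0)

```text
t: 2.15
eef_pos: [0.5598, 0.0363, 0.0846]
ee_rot: [-1.585, -0.012, 1.204]
force: [-0.2, -0.6, -0.7]
width: 0.0876
```

```bash
python3 -c "
from h import *
from station import arm
plan(np.array([.5555,.0295,.027]),68.8,vmax=20)
s=arm.get_state();f=arm.grab_frame('wrist');pickle.dump((s,f),open('w2.pkl','wb'))
cv2.imwrite('pics/w2.png',f['pixels'][...,::-1])"
```

```text
t 2.15 p [0.5598 0.0363 0.0846] rpy [-90.82  -0.68  69.  ] w 0.0876 rows 3
[{"dp": [-2.9, 19.8, 0.8], "rotation": [0.8, 0.2, 0.7]}, {"dp": [-2.7, 19.8, 0.6], "rotation": [0.0, -0.0, -0.0]}, {"dp": [-2.5, 18.0, 0.5], "rotation": [0.0, -0.0, -0.0]}]
```

View pics/w2.png

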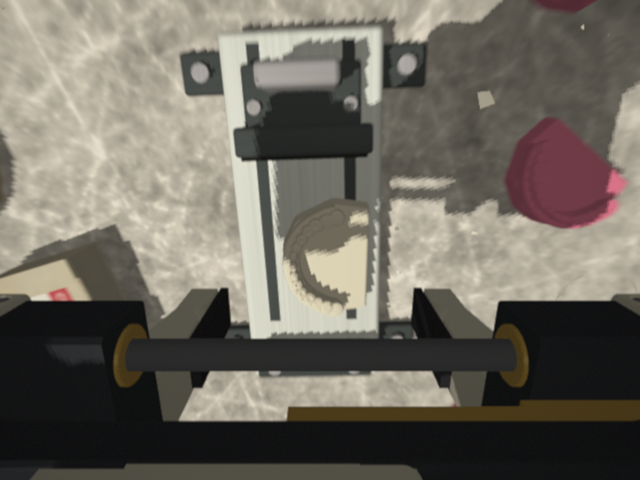

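The cast is at (327,257) in this view, back edge at about column 369, between the two fingers. I'm letting the arm settle and measuring again.

Emit:
move_arm(deltas=[{"dp":[-3,0,0.8],"rotation":[0.8,0.2,0.7]},{"dp":[0,0,0],"rotation":[0,0,0]},{"dp":[0,0,0],"rotation":[0,0,0]}])

```text
t: 2.45
eef_pos: [0.5556, 0.0359, 0.082]
ee_rot: [-1.564, 0.007, 1.205]
force: [0.1, 0.3, 0.1]
width: 0.0876
```

```bash
python3 -c "
from h import *
from station import arm
s=arm.get_state();f=arm.grab_frame('wrist');pickle.dump((s,f),open('w3.pkl','wb'))
print(s['eef_pos'],np.degrees(s['ee_rot']))
cv2.imwrite('pics/w3.png',cv2.resize(f['pixels'][180:340,225:425,::-1],None,fx=3.7,fy=3.7,interpolation=cv2.INTER_CUBIC))"
```

```text
[0.55559371 0.03593534 0.08199959] [-89.61978648   0.40351869  69.0407369 ]
```

View pics/w3.png

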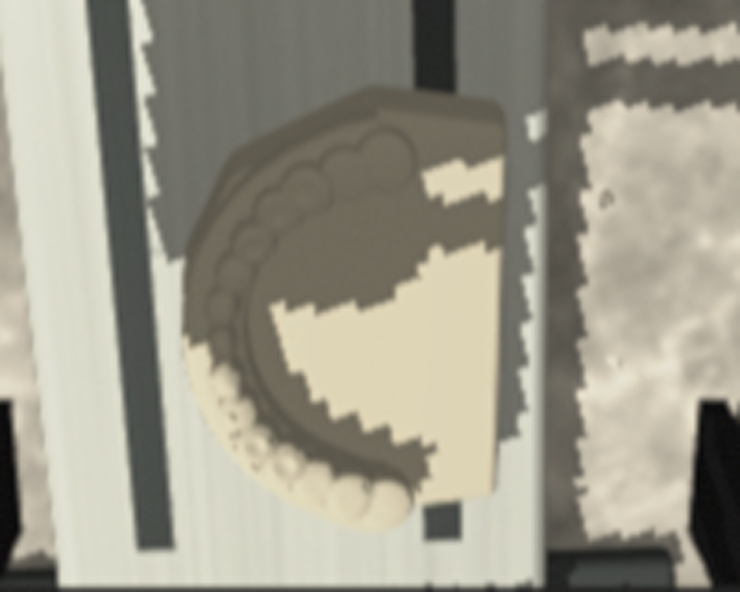

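```bash
python3 - <<'E'
from h import *
s,f=pickle.load(open('w3.pkl','rb'));T=toolT(s)@f['mount'];S=3.7
g=lambda x,y,z:ray(f,T,(x+.5)/S-.5+225,(y+.5)/S-.5+180,z)
a,b,fr=g(504,108,.038),g(496,490,.038),g(184,290,.038);far=g(440,98,.038);bedR1,bedR2=g(548,100,.024),g(546,540,.024)
th=np.arctan2(-(b-a)[0],(b-a)[1]);x=np.array([np.cos(th),np.sin(th),0]);y=np.array([-x[1],x[0],0])
print('yaw',np.degrees(th),'len',np.linalg.norm(b-a),'depth',(fr-a)@x,'far side y rel back mid',(far-(a+b)/2)@y)
print('center from back',((a+b)/2+.0265*x),'from front',(a+b)/2+x*((fr-a)@x-.0265))
d=bedR2-bedR1;print('bed yaw',np.degrees(np.arctan2(-d[0],d[1])),'bed edge',bedR1)
P=cloud(f,T)
def dp(X,Y):return P[int(round(Y/S+180)),int(round(X/S+225))].round(4)
print(dp(450,330),dp(375,150),dp(60,300))
E
```

```text
yaw -20.34630047583489 len 0.0649377400770431 depth 0.05028417883892387 far side y rel back mid -0.03415430704020639
center from back [0.55622096 0.02948172 0.038     ] from front [0.55367459 0.030426   0.038     ]
bed yaw -18.87153842801951 bed edge [0.51244598 0.01296592 0.024     ]
[0.5398 0.04   0.0372] [0.5403 0.0054 0.0478] [0.6015 0.0164 0.0227]
```

```bash
python3 -c "
from h import *
plan(np.array([.5555,.0298,.028]),69.3,vmax=20)"
```

```text
t 2.5 p [0.5559 0.036  0.0824] rpy [-89.66   0.37  69.04] w 0.0873 rows 3
[{"dp": [-2.0, 19.9, -0.8], "rotation": [-0.3, -0.3, -0.4]}, {"dp": [-2.2, 19.9, -0.6], "rotation": [-0.0, 0.0, 0.0]}, {"dp": [-1.6, 14.6, -0.5], "rotation": [-0.0, 0.0, 0.0]}]
```

Emit:
move_arm(deltas=[{"dp":[-2.5,20,-0.8],"rotation":[-0.3,-0.3,-0.4]},{"dp":[-2.2,18,-0.6],"rotation":[0,0,0]},{"dp":[-1.5,8,-0.4],"rotation":[0,0,0]},{"dp":[0,0,0],"rotation":[0,0,0]}])

```text
t: 2.83
eef_pos: [0.5602, 0.0315, 0.0434]
ee_rot: [-1.582, -0.011, 1.212]
force: [-0.1, 0.6, 0.8]
width: 0.0876
```

```bash
python3 -c "
from h import *
plan(np.array([.5555,.0298,.028]),69.3,vmax=20)"
```

```text
t 2.8333 p [0.5602 0.0315 0.0434] rpy [-90.63  -0.61  69.44] w 0.0876 rows 1
[{"dp": [-3.4, 15.3, 4.0], "rotation": [0.6, 0.1, 0.6]}]
```

Emit:
move_arm(deltas=[{"dp":[-2.5,7,2.5],"rotation":[0.6,0.1,0.6]},{"dp":[0,5,0],"rotation":[0,0,0]},{"dp":[0,0,0],"rotation":[0,0,0]},{"dp":[0,0,0],"rotation":[0,0,0]}])

```text
t: 3.17
eef_pos: [0.5591, 0.0306, 0.0343]
ee_rot: [-1.575, -0.002, 1.21]
force: [0.9, 0.1, 0.1]
width: 0.088
```

```bash
python3 -c "
from h import *
plan(np.array([.5555,.0298,.028]),69.3,vmax=20)"
```

```text
t 3.1667 p [0.5591 0.0306 0.0343] rpy [-90.22  -0.14  69.33] w 0.088 rows 1
[{"dp": [-2.0, 6.3, 3.1], "rotation": [0.2, 0.0, 0.1]}]
```

Emit:
move_arm(deltas=[{"dp":[-1,4,3],"rotation":[0.2,0,0.1]},{"dp":[-1,4,1],"rotation":[0,0,0]},{"dp":[0,0,0],"rotation":[0,0,0]},{"dp":[0,0,0],"rotation":[0,0,0]}])

```text
t: 3.5
eef_pos: [0.5548, 0.0304, 0.0265]
ee_rot: [-1.572, -0.002, 1.21]
force: [0.8, 0.5, -0.2]
width: 0.0875
```

```bash
python3 -c "
from h import *
plan(np.array([.5555,.0298,.028]),69.3,vmax=20)"
```

```text
t 3.5 p [0.5548 0.0304 0.0265] rpy [-9.007e+01 -9.000e-02  6.934e+01] w 0.0875 rows 1
[{"dp": [-0.4, -1.5, -0.9], "rotation": [0.1, 0.0, 0.1]}]
```

Height is 26.5 mm and the cast is centred, so I'm closing the fingers.

Emit:
move_arm(deltas=[{"dp":[0,-0.5,0],"rotation":[0,0,0]},{"dp":[0,0,0],"rotation":[0,0,0]},{"dp":[0,0,0],"rotation":[0,0,0]},{"dp":[0,0,0],"rotation":[0,0,0]},{"dp":[0,0,0],"rotation":[0,0,0]}], jaw=255, squeeze=20)

```text
t: 3.92
eef_pos: [0.5549, 0.0305, 0.0272]
ee_rot: [-1.572, -0.002, 1.21]
force: [0.2, -0.2, -0.3]
width: 0.0601
```

Emit:
move_arm(deltas=[{"dp":[0,0,0],"rotation":[0,0,0]},{"dp":[0,0,0],"rotation":[0,0,0]},{"dp":[0,0,0],"rotation":[0,0,0]}])

```text
t: 4.17
eef_pos: [0.555, 0.0305, 0.0273]
ee_rot: [-1.572, -0.002, 1.21]
force: [0.6, 0.5, 0.0]
width: 0.0516
```

Emit:
move_arm(deltas=[{"dp":[0,-10,0],"rotation":[0,0,0]},{"dp":[0,-15,0],"rotation":[0,0,0]},{"dp":[0,-15,0],"rotation":[0,0,0]},{"dp":[0,0,0],"rotation":[0,0,0]}])

```text
t: 4.5
eef_pos: [0.554, 0.03, 0.0692]
ee_rot: [-1.57, 0.001, 1.21]
force: [1.0, -0.4, -0.5]
width: 0.0516
```

```bash
python3 -c "
from h import *
from station import arm
s=arm.get_state();f=arm.grab_frame('wrist');pickle.dump((s,f),open('w4.pkl','wb'))
print(s['eef_pos'],np.degrees(s['ee_rot']),s['width'])
cv2.imwrite('pics/w4.png',f['pixels'][...,::-1])"
```

```text
[0.55396814 0.0299747  0.06920622] [-8.99436624e+01  4.39796654e-02  6.93523644e+01] 0.05163234075954934
```

View pics/w4.png

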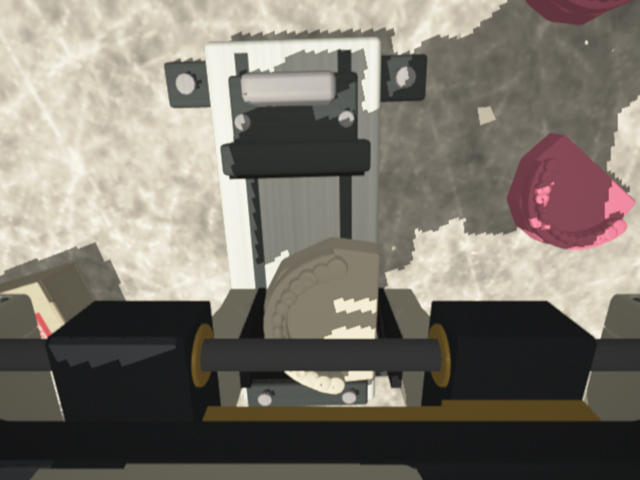

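Emit:
move_arm(deltas=[{"dp":[0,0,0],"rotation":[0,-6,0]},{"dp":[0,0,0],"rotation":[0,-7,0]},{"dp":[0,0,0],"rotation":[0,-7,0]},{"dp":[0,0,0],"rotation":[0,-7,0]},{"dp":[0,0,0],"rotation":[0,-7,0]}])

```text
t: 4.97
eef_pos: [0.552, 0.0297, 0.0672]
ee_rot: [-1.568, -0.001, 1.816]
force: [0.2, -0.2, -0.4]
width: 0.052
```

Emit:
move_arm(deltas=[{"dp":[0,0,0],"rotation":[0,-7,0]},{"dp":[0,0,0],"rotation":[0,-7,0]},{"dp":[0,0,0],"rotation":[0,-7,0]},{"dp":[0,0,0],"rotation":[0,-7,0]},{"dp":[0,0,0],"rotation":[0,-7,0]}])

```text
t: 5.38
eef_pos: [0.5497, 0.0291, 0.0645]
ee_rot: [-1.566, -0.005, 2.441]
force: [-0.2, 0.0, -1.3]
width: 0.052
```

```bash
python3 -c "
from h import *
plan(np.array([.5666,.0326,.069]),161)"
```

```text
t 5.3833 p [0.5497 0.0291 0.0645] rpy [-89.71  -0.31 139.86] w 0.052 rows 3
[{"dp": [-10.7, -4.7, -13.5], "rotation": [-0.1, -7.0, 0.1]}, {"dp": [0.0, 0.0, -0.0], "rotation": [-0.1, -7.0, 0.1]}, {"dp": [0.0, 0.0, -0.0], "rotation": [-0.0, -7.0, 0.1]}]
```

Emit:
move_arm(deltas=[{"dp":[-5,-3,-6.5],"rotation":[-0.1,-7,0.1]},{"dp":[-5,-3,-6.5],"rotation":[-0.1,-7,0.1]},{"dp":[0,0,0],"rotation":[0,-6,0.1]},{"dp":[0,0,0],"rotation":[0,0,0]},{"dp":[0,0,0],"rotation":[0,0,0]}])

```text
t: 5.8
eef_pos: [0.5637, 0.0331, 0.0678]
ee_rot: [-1.568, -0.005, 2.804]
force: [0.4, 0.2, -0.9]
width: 0.052
```

```bash
python3 -c "
from h import *
from station import arm
plan(np.array([.5666,.0326,.069]),161)
s=arm.get_state();f=arm.grab_frame('wrist');pickle.dump((s,f),open('w5.pkl','wb'))
cv2.imwrite('pics/w5.png',f['pixels'][...,::-1])
f=arm.grab_frame('top');pickle.dump(f,open('t5.pkl','wb'))"
```

```text
t 5.8 p [0.5637 0.0331 0.0678] rpy [-89.85  -0.27 160.67] w 0.052 rows 1
[{"dp": [-2.9, -1.2, -0.5], "rotation": [-0.1, -0.3, 0.3]}]
```

View pics/w5.png

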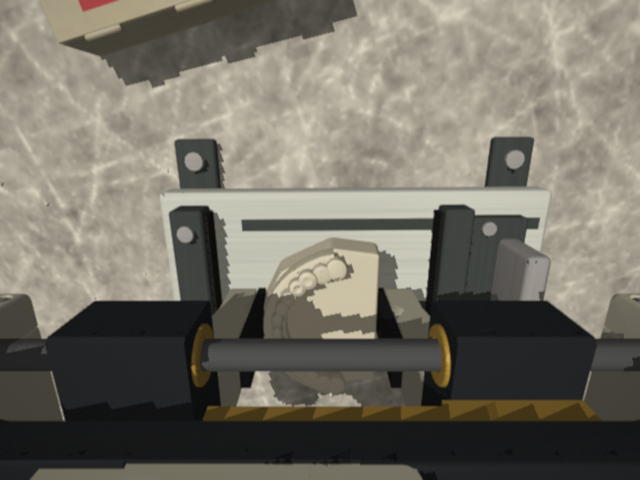

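The cast is held in the air with its front toward the fixed jaw at column 215 and its flat back toward the sliding jaw at column 437. I'm measuring the bed line and both jaw faces.

```bash
python3 - <<'E'
from h import *
s,f=pickle.load(open('w5.pkl','rb'));T=toolT(s)@f['mount']
cv2.imwrite('pics/w5c.png',cv2.resize(f['pixels'][170:330,150:380,::-1],None,fx=3.4,fy=3.4,interpolation=cv2.INTER_CUBIC))
cv2.imwrite('pics/w5d.png',cv2.resize(f['pixels'][170:330,370:600,::-1],None,fx=3.4,fy=3.4,interpolation=cv2.INTER_CUBIC))
E
```

```text
(no output)
```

View pics/w5c.png

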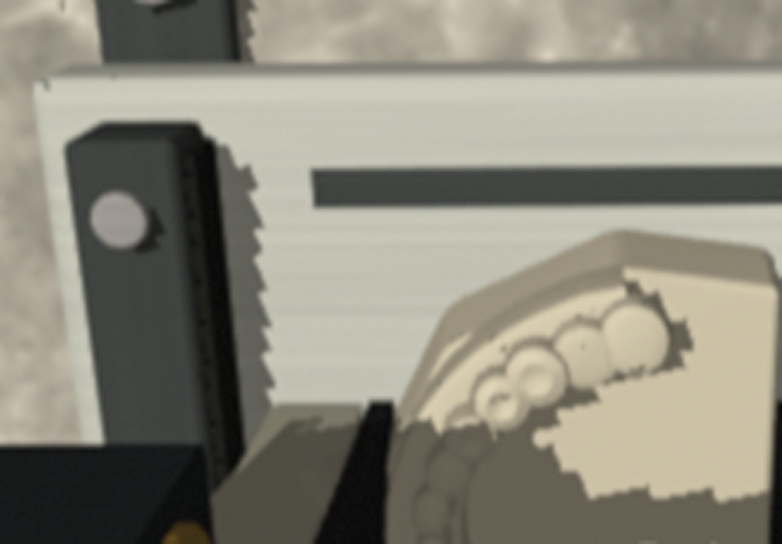

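View pics/w5d.png

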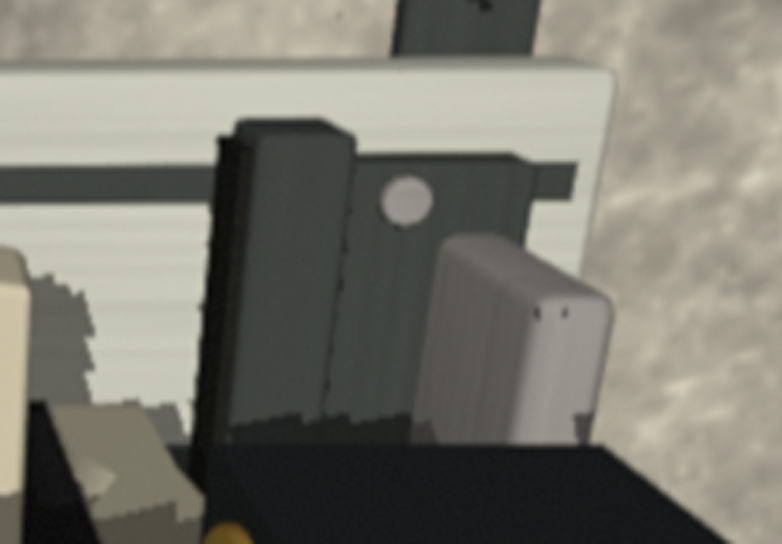

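```bash
cat > m5.py <<'E'
from h import *
s,f=pickle.load(open('w5.pkl','rb'));T=toolT(s)@f['mount'];S=3.4
C=lambda x,y,z:ray(f,T,(x+.5)/S-.5+150,(y+.5)/S-.5+170,z)
D=lambda x,y,z:ray(f,T,(x+.5)/S-.5+370,(y+.5)/S-.5+170,z)
ang=lambda a,b:np.degrees(np.arctan2((b-a)[1],(b-a)[0]))
L,Rr=C(38,82,.024),D(612,70,.024)
print('far edge',L.round(4),Rr.round(4),np.linalg.norm(L-Rr),'yaw',ang(Rr,L)-90)
cen=(L+Rr)/2
for yaw in(-19,):
  y=np.radians(yaw);X=np.array([np.cos(y),np.sin(y),0]);Y=np.array([-X[1],X[0],0])
  print('origin est',cen-.045*X+.015*Y)
  O=np.array([.564,.025,0])
  for n,p in(('L',L),('R',Rr),('fix top',C(182,150,.040)),('fix top2',C(218,470,.040)),('fix bot',C(213,145,.024)),('fix bot2',C(245,460,.024)),('sl top',D(240,140,.040)),('sl top2',D(228,440,.040)),('sl bot',D(218,140,.024)),('sl bot2',D(192,440,.024)),('tab out far',D(612,302,.064)),('tab in far',D(536,302,.064)),('castback',C(776,290,.0543)),('castfar',C(700,278,.0543)),('tcp',s['eef_pos'])):
    d=p-O;print(n,(d@X*1000).round(1),(d@Y*1000).round(1))
E
python3 m5.py
```

```text
far edge [0.6366 0.101  0.024 ] [ 0.5665 -0.1033  0.024 ] 0.21594366827480369 yaw -18.92357584141267
origin est [0.56388731 0.02765294 0.024     ]
L 43.9 95.4
R 44.2 -120.5
fix top 36.1 67.9
fix top2 -18.5 67.8
fix bot 33.1 67.9
fix bot2 -25.1 67.9
sl top 36.7 -55.3
sl top2 -14.1 -58.1
sl bot 33.0 -57.1
sl bot2 -22.2 -57.3
tab out far 18.9 -101.1
tab in far 19.0 -90.6
castback 17.8 -21.5
castfar 19.8 -10.3
tcp -2.9 7.6
```

```bash
python3 -c "
from h import *
plan(np.array([.5674,.0353,.045]),161,vmax=12)"
```

```text
t 5.9 p [0.5635 0.0331 0.0678] rpy [-89.84  -0.28 160.66] w 0.0518 rows 2
[{"dp": [-1.6, 11.8, -1.8], "rotation": [-0.2, -0.3, 0.3]}, {"dp": [-1.4, 11.0, -1.6], "rotation": [0.0, -0.0, -0.0]}]
```

Emit:
move_arm(deltas=[{"dp":[-2.5,10,-2],"rotation":[-0.2,-0.3,0.3]},{"dp":[-1.5,9,-1.5],"rotation":[0,0,0]},{"dp":[0,0,0],"rotation":[0,0,0]},{"dp":[0,0,0],"rotation":[0,0,0]}])

```text
t: 6.23
eef_pos: [0.5679, 0.0348, 0.0478]
ee_rot: [-1.571, -0.0, 2.801]
force: [-0.1, -0.4, -0.9]
width: 0.0512
```

```bash
python3 -c "
from h import *
plan(np.array([.5674,.0353,.029]),161,vmax=12)"
```

```text
t 6.2333 p [0.5679 0.0348 0.0478] rpy [-9.0030e+01 -1.0000e-02  1.6046e+02] w 0.0512 rows 2
[{"dp": [0.4, 12.0, -0.2], "rotation": [0.0, -0.5, 0.0]}, {"dp": [0.2, 6.8, -0.1], "rotation": [0.0, -0.0, 0.0]}]
```

Emit:
move_arm(deltas=[{"dp":[0.4,8,0],"rotation":[0,-0.5,0]},{"dp":[0,6,0],"rotation":[0,0,0]},{"dp":[0,0,0],"rotation":[0,0,0]},{"dp":[0,0,0],"rotation":[0,0,0]}])

```text
t: 6.57
eef_pos: [0.5673, 0.0349, 0.0326]
ee_rot: [-1.571, -0.001, 2.808]
force: [0.6, 0.0, -0.9]
width: 0.052
```

```bash
python3 -c "
from h import *
plan(np.array([.5674,.0353,.028]),161,vmax=12)"
```

```text
t 6.5667 p [0.5673 0.0349 0.0326] rpy [-9.0010e+01 -3.0000e-02  1.6091e+02] w 0.052 rows 1
[{"dp": [-0.0, 4.6, -0.4], "rotation": [0.0, -0.1, 0.0]}]
```

Emit:
move_arm(deltas=[{"dp":[0,3.5,0],"rotation":[0,0,0]},{"dp":[0,0.5,0],"rotation":[0,0,0]},{"dp":[0,0.5,0],"rotation":[0,0,0]},{"dp":[0,0,0],"rotation":[0,0,0]}])

```text
t: 6.9
eef_pos: [0.5674, 0.0349, 0.0278]
ee_rot: [-1.571, -0.0, 2.808]
force: [0.3, 0.0, -0.7]
width: 0.0517
```

Emit:
move_arm(deltas=[{"dp":[0,0.7,0],"rotation":[0,0,0]},{"dp":[0,0,0],"rotation":[0,0,0]}])

```text
t: 7.07
eef_pos: [0.5676, 0.035, 0.0274]
ee_rot: [-1.571, 0.0, 2.808]
force: [0.1, 0.7, 0.2]
width: 0.0514
```

Emit:
move_arm(deltas=[{"dp":[0,0,0],"rotation":[0,0,0]},{"dp":[0,0,0],"rotation":[0,0,0]},{"dp":[0,0,0],"rotation":[0,0,0]}], jaw=80)

```text
t: 7.32
eef_pos: [0.568, 0.0351, 0.0279]
ee_rot: [-1.572, 0.001, 2.808]
force: [-0.3, 0.1, -0.3]
width: 0.0597
```

Emit:
move_arm(deltas=[{"dp":[0,-8,0],"rotation":[0,0,0]},{"dp":[0,-20,0],"rotation":[0,0,0]},{"dp":[0,-30,0],"rotation":[0,0,0]},{"dp":[0,-35,0],"rotation":[0,0,0]},{"dp":[0,-15,0],"rotation":[0,0,0]}])

```text
t: 7.73
eef_pos: [0.5649, 0.0337, 0.1374]
ee_rot: [-1.565, -0.007, 2.808]
force: [1.6, 0.7, 0.3]
width: 0.0604
```

Emit:
move_arm(deltas=[{"dp":[15,0,35],"rotation":[0,0,0]},{"dp":[15,0,35],"rotation":[0,0,0]},{"dp":[5,0,32],"rotation":[0,0,0]},{"dp":[0,0,0],"rotation":[0,0,0]},{"dp":[0,0,0],"rotation":[0,0,0]}])

```text
t: 8.15
eef_pos: [0.5002, -0.0524, 0.1476]
ee_rot: [-1.573, 0.006, 2.811]
force: [1.1, 0.7, -0.2]
width: 0.0599
```

```bash
python3 -c "
from h import *
from station import arm
s=arm.get_state();f=arm.grab_frame('wrist');pickle.dump((s,f),open('w6.pkl','wb'))
print(s['t'],s['eef_pos'],np.degrees(s['ee_rot']),s['width'])
cv2.imwrite('pics/w6.png',f['pixels'][...,::-1])"
```

```text
8.15 [ 0.50018724 -0.05243084  0.14759807] [-90.13800699   0.35226399 161.07758648] 0.05985234959386187
```

View pics/w6.png

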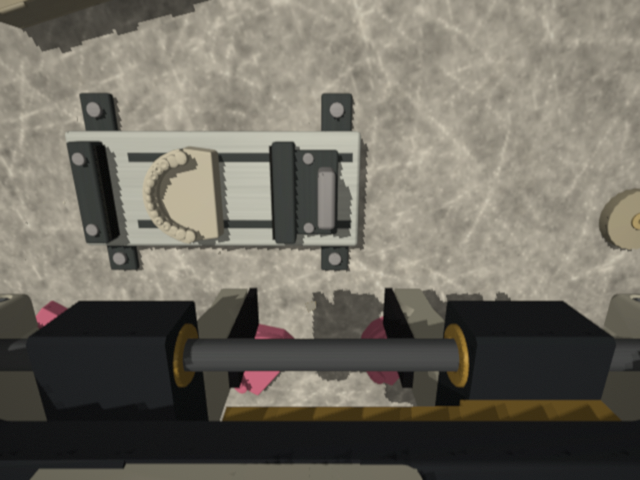

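The view shows the whole holder. The cast is turned, lying flat at about (185,194), with its back at column 217. The tab is at (326,198) and the sliding jaw's inner face at column 275. Here is an enlarged crop.

```bash
python3 -c "
from h import *
s,f=pickle.load(open('w6.pkl','rb'))
cv2.imwrite('pics/w6c.png',cv2.resize(f['pixels'][125:260,55:255,::-1],None,fx=4,fy=4,interpolation=cv2.INTER_CUBIC))
cv2.imwrite('pics/w6d.png',cv2.resize(f['pixels'][125:260,205:375,::-1],None,fx=4.4,fy=4.4,interpolation=cv2.INTER_CUBIC))"
```

```text
(no output)
```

View pics/w6c.png

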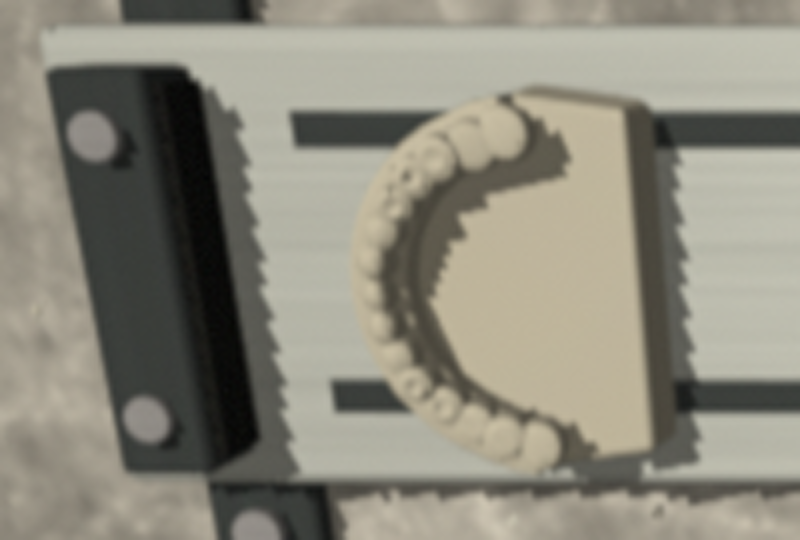

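View pics/w6d.png

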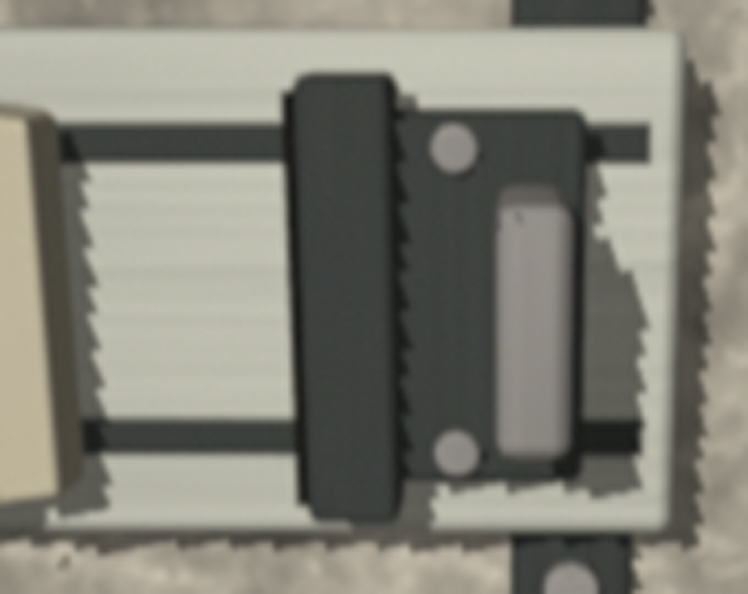

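```bash
cat > m6.py <<'E'
from h import *
s,f=pickle.load(open('w6.pkl','rb'));T=toolT(s)@f['mount']
C=lambda x,y,z:ray(f,T,(x+.5)/4-.5+55,(y+.5)/4-.5+125,z)
D=lambda x,y,z:ray(f,T,(x+.5)/4.4-.5+205,(y+.5)/4.4-.5+125,z)
y=np.radians(-19);X=np.array([np.cos(y),np.sin(y),0]);Y=np.array([-X[1],X[0],0]);O=np.array([.5648,.0277,0])
for n,p in(('bedL',C(42,38,.024)),('bedR',D(682,38,.024)),('bedRn',D(668,528,.024)),('near edge',C(400,478,.024)),
 ('back bot far',C(655,108,.024)),('back bot near',C(672,440,.024)),('back top far',C(627,108,.038)),('back top near',C(655,448,.038)),('front',C(353,280,.038)),('side far',C(560,97,.038)),('side near',C(610,458,.038)),
 ('fix bot',C(207,100,.024)),('fix bot2',C(258,440,.024)),('sl top',D(300,90,.040)),('sl top2',D(312,510,.040)),('tab out',D(573,205,.064)),('tab out n',D(570,455,.064)),('tab in',D(497,205,.064)),('tab in n',D(496,452,.064))):
    d=p-O;print(n,p.round(4),(d@X*1000).round(1),(d@Y*1000).round(1))
E
python3 m6.py
```

```text
bedL [0.6348 0.1015 0.024 ] 42.2 92.5
bedR [ 0.5643 -0.1052  0.024 ] 42.8 -125.9
bedRn [ 0.4824 -0.0772  0.024 ] -43.8 -126.1
near edge [0.536  0.0775 0.024 ] -43.4 37.7
back bot far [ 0.5862 -0.001   0.024 ] 29.6 -20.1
back bot near [0.5254 0.0221 0.024 ] -35.4 -18.1
back top far [ 5.874e-01 -1.000e-04  3.800e-02] 30.4 -19.0
back top near [0.5276 0.0208 0.038 ] -32.9 -18.7
front [0.5755 0.0605 0.038 ] -0.5 34.5
side far [0.593  0.0104 0.038 ] 32.3 -7.2
side near [0.5286 0.0297 0.038 ] -34.9 -9.9
fix bot [0.6149 0.078  0.024 ] 31.0 63.9
fix bot2 [0.5526 0.1009 0.024 ] -35.4 65.2
sl top [ 0.5773 -0.0435  0.04  ] 35.0 -63.3
sl top2 [ 0.5109 -0.02    0.04  ] -35.4 -62.6
tab out [ 0.5486 -0.0792  0.064 ] 19.5 -106.3
tab out n [ 0.5122 -0.0666  0.064 ] -19.0 -106.3
tab in [ 0.5523 -0.0685  0.064 ] 19.5 -95.0
tab in n [ 0.5164 -0.0559  0.064 ] -18.5 -94.8
```

```bash
python3 -c "
from h import *
plan(np.array([.5322,-.0675,.085]),161,vmax=22)"
```

```text
t 8.2 p [ 0.5002 -0.0522  0.1475] rpy [-90.13   0.33 161.09] w 0.0603 rows 4
[{"dp": [-10.7, 19.2, 1.3], "rotation": [0.1, 0.1, -0.3]}, {"dp": [-10.8, 19.1, 1.2], "rotation": [0.0, -0.0, -0.0]}, {"dp": [-10.7, 19.2, 1.3], "rotation": [0.0, -0.0, -0.0]}, {"dp": [-2.9, 5.1, 0.3], "rotation": [0.0, -0.0, -0.0]}]
```

Emit:
move_arm(deltas=[{"dp":[-11,18,1.5],"rotation":[0.1,0.1,-0.3]},{"dp":[-11,18,1.5],"rotation":[0,0,0]},{"dp":[-10,15,1],"rotation":[0,0,0]},{"dp":[0,0,0],"rotation":[0,0,0]},{"dp":[0,0,0],"rotation":[0,0,0]}])

```text
t: 8.62
eef_pos: [0.5344, -0.0641, 0.0977]
ee_rot: [-1.574, 0.005, 2.812]
force: [0.3, 0.4, 0.2]
width: 0.06
```

```bash
python3 -c "
from h import *
plan(np.array([.5322,-.0675,.047]),161,vmax=15)"
```

```text
t 8.6167 p [ 0.5344 -0.0641  0.0977] rpy [-90.19   0.31 161.14] w 0.06 rows 4
[{"dp": [0.4, 14.9, 1.2], "rotation": [0.2, 0.1, -0.3]}, {"dp": [0.3, 15.0, 1.2], "rotation": [-0.0, 0.0, -0.0]}, {"dp": [0.3, 15.0, 1.2], "rotation": [-0.0, 0.0, -0.0]}, {"dp": [0.1, 5.8, 0.4], "rotation": [-0.0, 0.0, -0.0]}]
```

Emit:
move_arm(deltas=[{"dp":[0.5,15,1.5],"rotation":[0.2,0.1,-0.3]},{"dp":[0,15,1.5],"rotation":[0,0,0]},{"dp":[0,13,1],"rotation":[0,0,0]},{"dp":[0,0,0],"rotation":[0,0,0]},{"dp":[0,0,0],"rotation":[0,0,0]}])

```text
t: 9.03
eef_pos: [0.5353, -0.0647, 0.0569]
ee_rot: [-1.571, 0.003, 2.814]
force: [0.2, -0.2, 0.6]
width: 0.0604
```

```bash
python3 -c "
from h import *
plan(np.array([.5322,-.0675,.047]),161,vmax=15)"
```

```text
t 9.0333 p [ 0.5353 -0.0647  0.0569] rpy [-90.04   0.18 161.23] w 0.0604 rows 1
[{"dp": [2.1, 9.8, 3.7], "rotation": [0.0, 0.2, -0.2]}]
```

Emit:
move_arm(deltas=[{"dp":[2,6,3],"rotation":[0,0.2,-0.2]},{"dp":[0.5,5,1],"rotation":[0,0,0]},{"dp":[0,0,0],"rotation":[0,0,0]},{"dp":[0,0,0],"rotation":[0,0,0]}])

```text
t: 9.37
eef_pos: [0.533, -0.0667, 0.0481]
ee_rot: [-1.573, 0.003, 2.812]
force: [0.1, -0.6, 0.6]
width: 0.06
```

Emit:
move_arm(deltas=[{"dp":[0,0,0],"rotation":[0,0,0]},{"dp":[0,0,0],"rotation":[0,0,0]},{"dp":[0,0,0],"rotation":[0,0,0]},{"dp":[0,0,0],"rotation":[0,0,0]},{"dp":[0,0,0],"rotation":[0,0,0]}], jaw=255, squeeze=15)

```text
t: 9.78
eef_pos: [0.5338, -0.0667, 0.0495]
ee_rot: [-1.574, 0.005, 2.812]
force: [0.2, -0.3, -0.9]
width: 0.0325
```

Emit:
move_arm(deltas=[{"dp":[0,0,0],"rotation":[0,0,0]},{"dp":[0,0,0],"rotation":[0,0,0]},{"dp":[0,0,0],"rotation":[0,0,0]},{"dp":[0,0,0],"rotation":[0,0,0]},{"dp":[0,0,0],"rotation":[0,0,0]}])

```text
t: 10.2
eef_pos: [0.5339, -0.0668, 0.0496]
ee_rot: [-1.574, 0.005, 2.812]
force: [-0.1, 0.3, 0.3]
width: 0.012
```

Emit:
move_arm(deltas=[{"dp":[0,0,-5],"rotation":[0,0,0]},{"dp":[0,0,-6],"rotation":[0,0,0]},{"dp":[0,0,-6],"rotation":[0,0,0]},{"dp":[0,0,-6],"rotation":[0,0,0]},{"dp":[0,0,-6],"rotation":[0,0,0]}])

```text
t: 10.62
eef_pos: [0.5432, -0.0395, 0.0496]
ee_rot: [-1.571, 0.004, 2.81]
force: [1.0, -5.1, -0.4]
width: 0.0117
```

```bash
cat > fx.py <<'E'
from h import *
from station import arm
s=arm.get_state();y=np.radians(-19);X=np.array([np.cos(y),np.sin(y),0]);Y=np.array([-X[1],X[0],0]);O=np.array([.5648,.0277,0])
d=s['eef_pos']-O;F=np.array(s['force'])
print('t',s['t'],'fix x,y,z mm',(d@X*1e3).round(1),(d@Y*1e3).round(1),(d[2]*1e3).round(1),'face',(d@Y*1e3+41).round(1),'F',(F@X).round(1),(F@Y).round(1),F[2].round(1),'rpy',np.degrees(s['ee_rot']).round(2),s['width'])
E
python3 fx.py
```

```text
t 10.6167 fix x,y,z mm 1.5 -70.6 49.6 face -29.6 F 2.6 -4.5 -0.4 rpy [-90.04   0.24 161.02] 0.011677363156360707
```

Emit:
move_arm(deltas=[{"dp":[0,0,-6],"rotation":[0,0,0]},{"dp":[0,0,-4],"rotation":[0,0,0]},{"dp":[0,0,-4],"rotation":[0,0,0]},{"dp":[0,0,-4],"rotation":[0,0,0]},{"dp":[0,0,-4],"rotation":[0,0,0]}])

```text
t: 11.03
eef_pos: [0.5515, -0.0155, 0.0496]
ee_rot: [-1.571, 0.004, 2.812]
force: [0.3, -5.6, -0.3]
width: 0.0118
```

```bash
python3 fx.py; python3 -c "
from h import *
from station import arm
s=arm.get_state();f=arm.grab_frame('wrist');pickle.dump((s,f),open('w7.pkl','wb'))
cv2.imwrite('pics/w7.png',f['pixels'][...,::-1])"
```

```text
t 11.0333 fix x,y,z mm 1.5 -45.2 49.6 face -4.2 F 2.1 -5.2 -0.3 rpy [-90.02   0.25 161.11] 0.011751236783061305
```

View pics/w7.png

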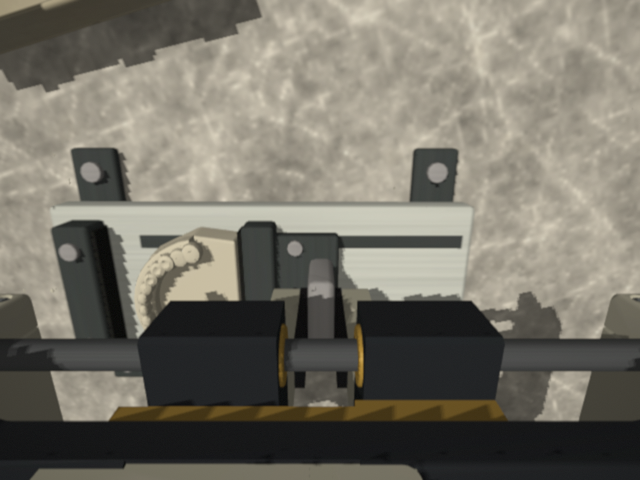

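The jaw at (258,260) is now against the flat back of the cast and is pushing it straight. The front of the cast at (135,290) still has a gap to the fixed jaw at (100,280). About 16 mm of travel is left, so I'm continuing slowly.

Emit:
move_arm(deltas=[{"dp":[0,0,-3],"rotation":[0,0,0]},{"dp":[0,0,-3],"rotation":[0,0,0]},{"dp":[0,0,-2],"rotation":[0,0,0]},{"dp":[0,0,-2],"rotation":[0,0,0]}])

```text
t: 11.42
eef_pos: [0.5552, -0.0045, 0.0496]
ee_rot: [-1.572, 0.004, 2.812]
force: [1.4, -4.4, 0.2]
width: 0.0116
```

```bash
python3 fx.py
```

```text
t 11.4167 fix x,y,z mm 1.4 -33.5 49.6 face 7.5 F 2.8 -3.7 0.2 rpy [-90.04   0.25 161.11] 0.011577318246714841
```

Emit:
move_arm(deltas=[{"dp":[0,0,-1],"rotation":[0,0,0]},{"dp":[0,0,-1],"rotation":[0,0,0]},{"dp":[0,0,-1],"rotation":[0,0,0]}])

```text
t: 11.67
eef_pos: [0.5564, -0.0013, 0.0496]
ee_rot: [-1.572, 0.004, 2.812]
force: [0.3, -3.8, 0.3]
width: 0.0117
```

Emit:
move_arm(deltas=[{"dp":[0,0,-1],"rotation":[0,0,0]}])

```text
t: 11.75
eef_pos: [0.5567, -0.0003, 0.0496]
ee_rot: [-1.572, 0.004, 2.812]
force: [0.8, -4.9, 1.1]
width: 0.0118
```

Emit:
move_arm(deltas=[{"dp":[0,0,-1],"rotation":[0,0,0]}])

```text
t: 11.83
eef_pos: [0.5568, 0.0, 0.0497]
ee_rot: [-1.57, 0.004, 2.812]
force: [1.7, -12.0, 0.2]
width: 0.0116
```

```bash
python3 fx.py
```

```text
t 11.8333 fix x,y,z mm 1.4 -28.8 49.7 face 12.2 F 5.6 -10.8 0.2 rpy [-89.98   0.23 161.1 ] 0.011582211143697873
```

The jaw stopped at 12.2 mm, where 12 was expected for a 53 mm gap, and the force went up to 12 N. One more small push should make it snug.

Emit:
move_arm(deltas=[{"dp":[0,0,-1],"rotation":[0,0,0]},{"dp":[0,0,-1],"rotation":[0,0,0]}])

```text
t: 12.0
eef_pos: [0.5568, 0.0, 0.0496]
ee_rot: [-1.567, 0.003, 2.812]
force: [0.7, -8.9, 0.6]
width: 0.0119
```

```bash
python3 fx.py;python3 -c "
from h import *
from station import arm
s=arm.get_state();f=arm.grab_frame('wrist');pickle.dump((s,f),open('w8.pkl','wb'))
cv2.imwrite('pics/w8.png',cv2.resize(f['pixels'][190:350,50:330,::-1],None,fx=2.8,fy=2.8,interpolation=cv2.INTER_CUBIC))"
```

```text
t 12.0 fix x,y,z mm 1.4 -28.8 49.6 face 12.2 F 3.6 -8.1 0.6 rpy [-89.8    0.18 161.1 ] 0.011864030587871815
```

View pics/w8.png

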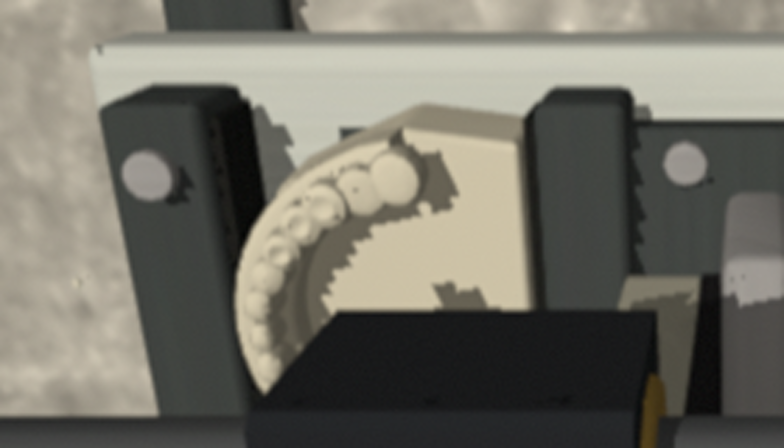

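The jaw is flush on the flat back at column 527, and the front of the cast touches the fixed jaw at about (240,290). I'm releasing with a small opening.

Emit:
move_arm(deltas=[{"dp":[0,0,0],"rotation":[0,0,0]},{"dp":[0,0,0],"rotation":[0,0,0]},{"dp":[0,0,0],"rotation":[0,0,0]},{"dp":[0,0,0],"rotation":[0,0,0]}], jaw=170)

```text
t: 12.38
eef_pos: [0.5568, 0.0011, 0.0495]
ee_rot: [-1.569, 0.003, 2.811]
force: [0.6, -0.3, -0.5]
width: 0.0281
```

```bash
python3 fx.py
```

```text
t 12.3833 fix x,y,z mm 1.1 -27.7 49.5 face 13.3 F 0.6 -0.1 -0.5 rpy [-89.91   0.17 161.06] 0.028108213358653048
```

Emit:
move_arm(deltas=[{"dp":[0,-10,0],"rotation":[0,0,0]},{"dp":[0,-20,0],"rotation":[0,0,0]},{"dp":[0,-30,0],"rotation":[0,0,0]},{"dp":[0,-30,0],"rotation":[0,0,0]},{"dp":[0,-20,0],"rotation":[0,0,0]}])

```text
t: 12.8
eef_pos: [0.5531, 0.0019, 0.1606]
ee_rot: [-1.564, -0.006, 2.811]
force: [1.0, -0.4, 0.9]
width: 0.0292
```

Emit:
move_arm(deltas=[{"dp":[25,-5,0],"rotation":[0,0,0]},{"dp":[35,-5,0],"rotation":[0,0,0]},{"dp":[20,0,0],"rotation":[0,0,0]},{"dp":[0,0,0],"rotation":[0,0,0]},{"dp":[0,0,0],"rotation":[0,0,0]}])

```text
t: 13.22
eef_pos: [0.4791, 0.0304, 0.1818]
ee_rot: [-1.574, 0.006, 2.812]
force: [0.2, -0.2, -0.2]
width: 0.0294
```

```bash
python3 fx.py;python3 -c "
from h import *
from station import arm
s=arm.get_state();f=arm.grab_frame('wrist');pickle.dump((s,f),open('w9.pkl','wb'))
cv2.imwrite('pics/w9.png',f['pixels'][...,::-1])
f=arm.grab_frame('scene');cv2.imwrite('pics/s9.png',f['pixels'][...,::-1])"
```

```text
t 13.2167 fix x,y,z mm -81.9 -25.3 181.8 face 15.7 F 0.2 -0.1 -0.2 rpy [-90.2    0.35 161.13] 0.029370956374685498
```

View pics/w9.png

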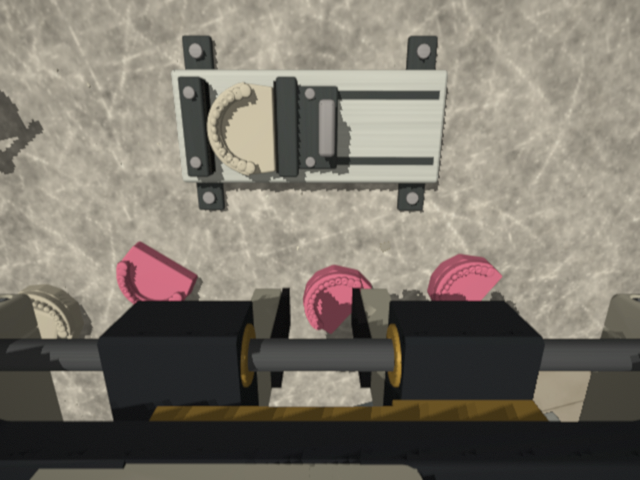

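View pics/s9.png

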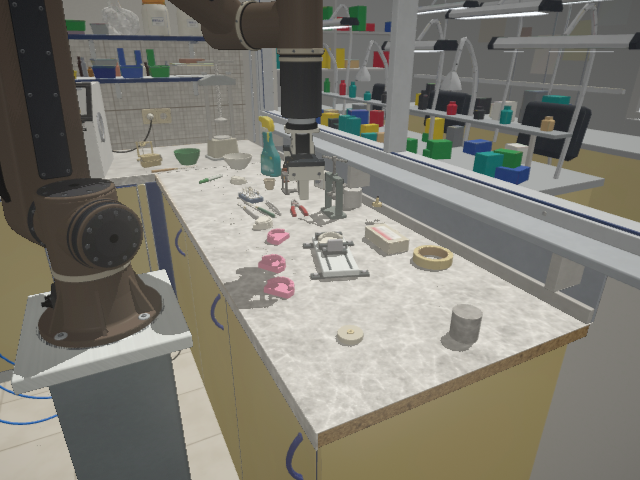

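The wrist view shows the cast at (242,128) between the fixed jaw at (195,128) and the sliding jaw at (287,128). In the scene view the ring at (465,325), felt wheel at (350,335), spare cast and pink casts have not moved. I'm checking the seat in a crop.

```bash
python3 -c "
from h import *
s,f=pickle.load(open('w9.pkl','rb'))
cv2.imwrite('pics/w9c.png',cv2.resize(f['pixels'][60:195,165:325,::-1],None,fx=4.4,fy=4.4,interpolation=cv2.INTER_CUBIC))"
```

```text
(no output)
```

View pics/w9c.png

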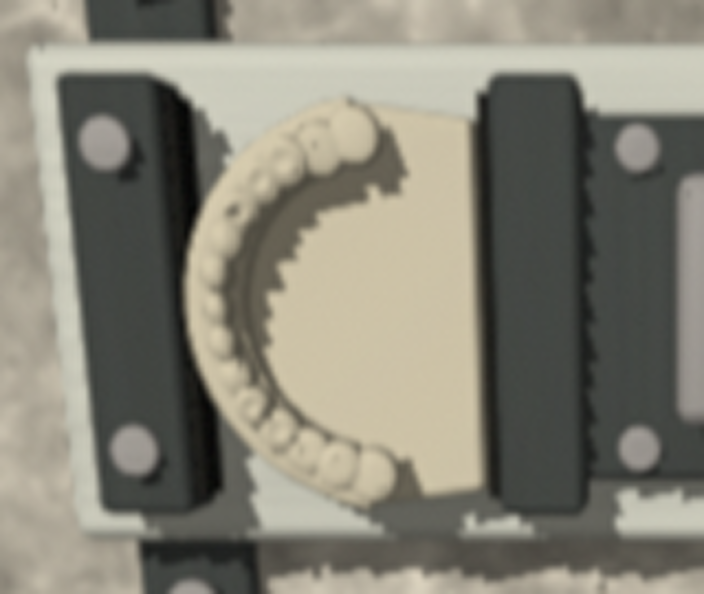

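```bash
python3 - <<'E'
from h import *
s,f=pickle.load(open('w9.pkl','rb'));T=toolT(s)@f['mount']
C=lambda x,y,z:ray(f,T,(x+.5)/4.4-.5+165,(y+.5)/4.4-.5+60,z)
y=np.radians(-19);X=np.array([np.cos(y),np.sin(y),0]);Y=np.array([-X[1],X[0],0]);O=np.array([.5648,.0277,0])
for n,p in(('back far',C(473,120,.038)),('back near',C(486,487,.038)),('front',C(185,290,.038)),('side far',C(420,110,.038)),('side near',C(435,495,.038)),('bed far',C(300,45,.024)),('bed near',C(300,535,.024)),
 ('fix bot far',C(192,110,.024)),('fix bot near',C(220,480,.024)),('sl face far',C(484,100,.037)),('sl face near',C(494,490,.037)),('tab in',C(678,185,.064)),('fix L',C(62,80,.040)),('fix L near',C(103,505,.040))):
    d=p-O;print(n,(d@X*1000).round(1),(d@Y*1000).round(1))
d=f['z_map'];P=cloud(f,T);print(P[int(60+300/4.4),int(165+400/4.4)],P[int(60+150/4.4),int(165+440/4.4)],P[int(60+450/4.4),int(165+440/4.4)])
E
```

```text
back far 29.7 11.9
back near -33.4 11.9
front 1.4 64.7
side far 31.3 21.1
side near -34.9 21.5
bed far 43.5 44.3
bed near -44.3 50.5
fix bot far 32.7 64.7
fix bot near -33.6 65.3
sl face far 33.0 10.0
sl face near -34.1 10.6
tab in 17.4 -23.9
fix L 35.8 82.1
fix L near -36.6 82.8
[0.57319009 0.05331129 0.03613312] [0.59388794 0.03642266 0.03720591] [0.5459503  0.05534145 0.03724596]
```

```bash
python3 - <<'E'
from h import *
y=np.radians(-19);X=np.array([np.cos(y),np.sin(y),0]);Y=np.array([-X[1],X[0],0]);O=np.array([.5648,.0277,0])
# rectify both views on plane z=.038 to same fixture-frame picture, 0.2mm/px
out=[]
for n in('w8','w9'):
    s,f=pickle.load(open(n+'.pkl','rb'));T=np.linalg.inv(toolT(s)@f['mount'])
    ys,xs=np.meshgrid(np.arange(75,-5,-.2),np.arange(42,0 if 0 else -40,-.2))
    for z in(.038,):
        p=O+xs[...,None]/1e3*X+ys[...,None]/1e3*Y+np.array([0,0,z]);c=p@T[:3,:3].T+T[:3,3]
        u=(c[...,0]/c[...,2]*f['fx']+f['cx']).astype('f4');v=(c[...,1]/c[...,2]*f['fy']+f['cy']).astype('f4')
        im=cv2.remap(f['pixels'][...,::-1].copy(),u,v,cv2.INTER_CUBIC);out.append(im[:200])
cv2.imwrite('pics/rect.png',cv2.resize(np.vstack(out),None,fx=1.4,fy=1.4))
E
```

```text
(no output)
```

View pics/rect.png

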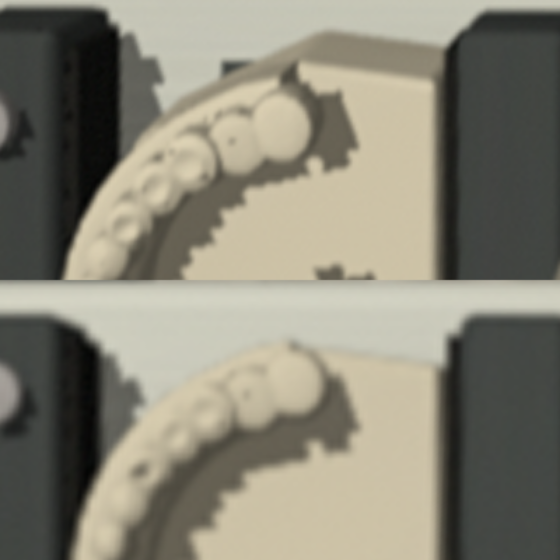

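Both views, rectified to the same plane, show the strip between the cast's back and the jaw unchanged after release: about 21 px before and 19 px after, at 7 px/mm. The jaw did not back off, so I'm handing in.

```bash
python3 -c "
from station import arm
print(arm.job_done())"
```

```text
the job is handed in; nothing more can be done
None
```

I gave the cast a quarter turn so its flat back faces the sliding jaw and its front faces the fixed jaw. I then slid the jaw in by its tab until the cast was clamped, let go and backed the arm off. The job is handed in at about 13.3 s of the 51 s allowed.

**Last checks after release:**
- **Position:** the cast's back is at y = 11.9 mm and its front at 64.7 mm, against the fixed jaw face at 65 mm. It is about 2 mm off centre across the bed, square to the jaws within about 1°, and flat. The sides are free.
- **Grip:** the jaw stopped at about 12.2 mm, where 12 was expected. The push force rose to about 12 N there, and the jaw did not back away when released.
- **Other items:** the ring, felt wheel and pink casts look unmoved in the scene picture. The spare cast is small in that view, but the arm never went near it.

**Disagreements:**
- My first estimate of the holder's position was about 2.5 mm off along the slide. I corrected it from the jaw faces before placing the cast.
- In the last picture the sliding jaw's visible top edge reads 1.5–2 mm behind the cast's back. I put this down to the chamfer on that edge, because it looked the same while the jaw was being pushed.

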